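# Transfer the sample jars to the storage rack in order

## Task

Move the four sample jars from the blue pads in the orange tray into the wooden rack, one jar to a compartment, keeping their order: the jar that starts next to the tray's black post goes into the compartment next to the rack's black post, and the others follow on in the same sequence away from the post. Keep every jar upright all the way and leave each standing flat on the floor of its compartment.

Things in the scene. Friction and masses are not known exactly. Their poses are not given: they have to be found in the camera images.
- jar_slim: slim tall round sample jar, white with a black screw cap: body 34 mm across, cap 36 mm across, 80 mm tall in all (cap from 66 to 80 mm). Loose, about 50 to 120 g. Origin: centre of its underside, z up.
- jar_wide: wide low round sample jar, white with a black screw cap: body 49 mm across, cap 50 mm across, 44 mm tall in all (cap from 30 to 44 mm). Loose, about 50 to 120 g. Origin: centre of its underside, z up.
- jar_square: square sample jar, white with a flat black square lid: 40 x 40 mm, 64 mm tall in all (lid 36 x 36 mm, from 60 to 64 mm); x and y are square to its sides, and its yaw may differ from its pad's by up to 0.4 rad. Loose, about 50 to 120 g. Origin: centre of its underside, z up.
- jar_necked: round bottle-shaped sample jar with a narrow neck, white with a small black cap: body 44 mm across up to 44 mm, sloping shoulder, cap 24 mm across from 56 to 70 mm. Loose, about 50 to 120 g. Origin: centre of its underside, z up.
- pad_slim: fixed blue square pad, 66 x 66 x 3 mm, in the orange tray, on which the tall slim jar starts (within 9 mm of its centre). Origin: centre of its underside; its top is 7 mm above the table. The tray's post is at the +y end of the row of pads: the pad with most y along that axis is next to it. The four fixed, alike pads form a straight row, 76 mm apart, along their common y axis.
- pad_wide: fixed blue square pad, 66 x 66 x 3 mm, in the orange tray, on which the wide low jar starts (within 9 mm of its centre). Origin: centre of its underside; its top is 7 mm above the table. The tray's post is at the +y end of the row of pads: the pad with most y along that axis is next to it. Orange tray: 90 x 374 mm, floor 4 mm thick, rim top 14 mm above the table, turned with its pads.
- pad_square: fixed blue square pad, 66 x 66 x 3 mm, in the orange tray, on which the square jar starts (within 9 mm of its centre). Origin: centre of its underside; its top is 7 mm above the table. The tray's post is at the +y end of the row of pads: the pad with most y along that axis is next to it. The tray's black post is round, 18 mm across, 26 mm tall, 54 mm beyond the end pad's centre.
- pad_necked: fixed blue square pad, 66 x 66 x 3 mm, in the orange tray, on which the necked jar starts (within 9 mm of its centre). Origin: centre of its underside; its top is 7 mm above the table. The tray's post is at the +y end of the row of pads: the pad with most y along that axis is next to it. Tray and rack lie roughly side by side, either one nearer the robot, each turned by up to 0.12 rad.
- rack: long light wooden rack, fixed, 90 mm (x) by 374 mm (y), with four compartments in a row along its y axis, centres at x = 0, y = -114, -38, +38 and +114 mm, each 80 mm (x) by 70 mm (y) inside; floor 4 mm, ribs and rim top 14 mm above the table. Origin: centre of its underside, on the table, z up.
- post: the rack's black round post, 18 mm across and 26 mm tall, fixed on the rack's floor beyond the compartments at one end, at rack y = +168 or -168 mm (it differs from start to start; at the other end is only a flat brown plug). Origin: centre of its underside, z up.
There are look-alikes about, which are no part of the job. What is shaped like the pad_wide but green is not meant.

How it is judged:
At the end, for the whole second after the job is handed in: Each jar is as many places from the rack's post as its pad is from the tray's post: distance from the rack's post within 28 mm of 54, 130, 206 or 282 mm, within 25 mm of the row's line, on the floor to 4 mm, within 0.1 rad of upright, slower than 0.02 m/s (((y of any of pad_wide, pad_square, pad_necked in the frame of pad_slim below -0.19 m and horizontal distance between jar_slim and post between 0.026 and 0.082 m) or (y of any of pad_wide, pad_square, pad_necked in the frame of pad_slim above 0.038 m and y of any of pad_wide, pad_square, pad_necked in the frame of pad_slim below -0.114 m and horizontal distance between jar_slim and post between 0.102 and 0.158 m) or (y of any of pad_wide, pad_square, pad_necked in the frame of pad_slim above 0.114 m and y of any of pad_wide, pad_square, pad_necked in the frame of pad_slim below -0.038 m and horizontal distance between jar_slim and post between 0.178 and 0.234 m) or (y of any of pad_wide, pad_square, pad_necked in the frame of pad_slim above 0.19 m and horizontal distance between jar_slim and post between 0.254 and 0.31 m)) and x of jar_slim in the frame of rack between -0.025 and 0.025 m and z of jar_slim in the frame of rack between 0 and 0.008 m and angle between each of jar_slim, jar_wide, jar_square, jar_necked's own z axis and vertical below 0.1 rad and linear speed of each of jar_slim, jar_wide, jar_square, jar_necked below 0.02 m/s and ((y of any of pad_slim, pad_square, pad_necked in the frame of pad_wide below -0.19 m and horizontal distance between jar_wide and post between 0.026 and 0.082 m) or (y of any of pad_slim, pad_square, pad_necked in the frame of pad_wide above 0.038 m and y of any of pad_slim, pad_square, pad_necked in the frame of pad_wide below -0.114 m and horizontal distance between jar_wide and post between 0.102 and 0.158 m) or (y of any of pad_slim, pad_square, pad_necked in the frame of pad_wide above 0.114 m and y of any of pad_slim, pad_square, pad_necked in the frame of pad_wide below -0.038 m and horizontal distance between jar_wide and post between 0.178 and 0.234 m) or (y of any of pad_slim, pad_square, pad_necked in the frame of pad_wide above 0.19 m and horizontal distance between jar_wide and post between 0.254 and 0.31 m)) and x of jar_wide in the frame of rack between -0.025 and 0.025 m and z of jar_wide in the frame of rack between 0 and 0.008 m and ((y of any of pad_slim, pad_wide, pad_necked in the frame of pad_square below -0.19 m and horizontal distance between jar_square and post between 0.026 and 0.082 m) or (y of any of pad_slim, pad_wide, pad_necked in the frame of pad_square above 0.038 m and y of any of pad_slim, pad_wide, pad_necked in the frame of pad_square below -0.114 m and horizontal distance between jar_square and post between 0.102 and 0.158 m) or (y of any of pad_slim, pad_wide, pad_necked in the frame of pad_square above 0.114 m and y of any of pad_slim, pad_wide, pad_necked in the frame of pad_square below -0.038 m and horizontal distance between jar_square and post between 0.178 and 0.234 m) or (y of any of pad_slim, pad_wide, pad_necked in the frame of pad_square above 0.19 m and horizontal distance between jar_square and post between 0.254 and 0.31 m)) and x of jar_square in the frame of rack between -0.025 and 0.025 m and z of jar_square in the frame of rack between 0 and 0.008 m and ((y of any of pad_slim, pad_wide, pad_square in the frame of pad_necked below -0.19 m and horizontal distance between jar_necked and post between 0.026 and 0.082 m) or (y of any of pad_slim, pad_wide, pad_square in the frame of pad_necked above 0.038 m and y of any of pad_slim, pad_wide, pad_square in the frame of pad_necked below -0.114 m and horizontal distance between jar_necked and post between 0.102 and 0.158 m) or (y of any of pad_slim, pad_wide, pad_square in the frame of pad_necked above 0.114 m and y of any of pad_slim, pad_wide, pad_square in the frame of pad_necked below -0.038 m and horizontal distance between jar_necked and post between 0.178 and 0.234 m) or (y of any of pad_slim, pad_wide, pad_square in the frame of pad_necked above 0.19 m and horizontal distance between jar_necked and post between 0.254 and 0.31 m)) and x of jar_necked in the frame of rack between -0.025 and 0.025 m and z of jar_necked in the frame of rack between 0 and 0.008 m); the robot touches nothing.
It fails at once if the tall slim jar is tipped more than 0.6 rad from upright (angle between jar_slim's own z axis and vertical above 0.6 rad).
It fails at once if the wide low jar is tipped more than 0.6 rad from upright (angle between jar_wide's own z axis and vertical above 0.6 rad).
It fails at once if the square jar is tipped more than 0.6 rad from upright (angle between jar_square's own z axis and vertical above 0.6 rad).
It fails at once if the necked jar is tipped more than 0.6 rad from upright (angle between jar_necked's own z axis and vertical above 0.6 rad).
It also fails if it takes over 102 s, if anything falls off the work surface, if the arm or the gripper's body presses on something with over 40 N, if the wrist force passes 120 N, or if a joint passes its speed limit or range.

## Robot

A 7-joint arm with a two-finger parallel gripper is mounted at the origin on the work surface. World frame = base frame: x ahead of the robot, y to its left, z up, the work surface at z = 0. Lengths are in m, angles in rad, forces in N, time in s.
With the tool pointing down it reaches from about 0.4 to 0.85 m from the base axis. Payload 10.4 kg.
Tool frame: the origin (TCP) lies midway between the tips of the shut fingers; the grasp point (between the pads) lies 19 mm behind it; z points along the fingers, x is the direction in which the jaws open and shut, and the axes are right-handed (so a half turn about z gives the same grasp; the last joint's range is limited). The gripper opens to 87 mm and grips with 3 to 60 N. Pads are 19 mm wide; open, the fingers measure 117 mm over their backs; the gripper's body (75 mm by 190 mm) begins 51 mm behind the grasp point.
Start: joints at [-0.023, 0.332, -0.065, 1.46, 0.022, 1.35, -0.088], TCP at [0.625, 0, 0.223] pointing down, gripper open.
Joint ranges: [-2.6, 2.6], [-0.5, 2.12], [-1.47, 1.34], [0.16, 2.42], [-1.27, 4.41], [0.06, 2.06], [-2.6, 2.6]. Speed limits (rad/s): [2.22, 2.22, 2.79, 2.79, 3.14, 3.14, 3.14].

## Interface

Orientations are given as a unit quaternion [x, y, z, w].
In Python, from bench import r gives the robot as it stands. The module is installed in compiled form; this text tells all that it offers.
- The arm moves only by the tool play_rows, never from a script. Its argument "commands" is a list of rows, each a list of 7 numbers: the shift along the world's x, y, z in cm, then the turn, a rotation vector about the world's x, y, z in rad, then the finger opening in cm, from 0 to 8.7. A call has 1 to 20 rows; each row shifts and turns the commanded pose from where the row before left it; what a row does not reach is not made up. A row lasts 1/8 s, in which the tool goes at most 62.5 mm and 10.7 degrees, less where a joint would pass 70% of its speed; a pose out of reach is approached as far as the arm can. A call is refused whole if a number of a shift passes 6.25 or a number of a turn 0.188, either way. A call with a gripper value outside its range is refused whole. The fingers move at their own pace and stop on an object; "grip_force" is the grip in N (left out, the last holds). Time passes only in rows, so rows that do not move let the fingers close. It gives the time, the measured TCP pose, the force and the opening at its end, in the units of the state.
- r.read_state(): the state, without advancing time (a new reading comes with each control period).
- r.camera(name): name is "scene" or "side" or "wrist"; returns a dict with "img" (480x640x3 uint8, red, green, blue), "K" (3x3 intrinsics, pixels), "k1" (the pictures are not rectified: a ray, as slopes to the right and down, at radius r is drawn at 1 + k1 r^2 times it, then the intrinsics apply), "camera_from_world" (4x4, takes a point from world to camera coordinates). Camera axes: x right, y down, z forward; pixel columns grow to the right and rows downward; lengths in m; the calibration is good to about 2 mm. A picture is of the moment at which its call begins. There is no depth.
- r.close_job(): hands the job in, once; it reports no verdict.
The state is a dict: "time": time; "joint_positions": joint angles; "joint_vel": joint speeds; "joint_torque": joint torques, N m; "ee_pos": TCP position; "eef_rot": TCP orientation; "ft_force": force on the tool from outside, world axes, zero at the start; "torque": the same for the moment, N m; "width": finger opening in m.
Only numpy, scipy, OpenCV 4.12 (cv2) and the standard library are available. Lean on these libraries where they do the work, as an engineer would, in place of code of your own. Each camera call takes 0.05 s, during which the arm holds its last target. There are 200 camera calls.

## Working session

There is one attempt and no reset: what is moved stays moved. The work goes in short steps, Python scripts to look and compute and a tool call to move; the robot and the scene stay as the last step left them, time stands still between calls to the robot, and variables do not carry over. Pictures are saved under pics/ and viewed, about 12 in all and at most 16, crops included, and the job is handed in when it is done.

Besides the shell and the picture viewer there is one more tool, called after ">>>" by a JSON object that holds its "method" and its "body". play_rows: Moves the arm, as the interface text tells. Its arguments: {"type":"object","properties":{"commands":{"type":"array","items":{"type":"array","items":{"type":"number"}}},"grip_force":{"type":"number"}},"required":["commands"]}

```bash
mkdir -p pics
cat > h.py <<'E'
import numpy as np, cv2
from bench import r
def snap(n,f):
    c=r.camera(n); cv2.imwrite(f,c["img"][:,:,::-1]); np.savez(''+n+'.npz',K=c["K"],k1=c["k1"],T=c["camera_from_world"],img=c["img"]); return c
def load(n): return np.load(''+n+'.npz')
def px2w(c,u,v,z):
    K=c["K"];k=float(c["k1"]);T=c["camera_from_world"]
    d=np.array([(u-K[0,2])/K[0,0],(v-K[1,2])/K[1,1]]);s=d.copy()
    for _ in range(20): s=d/(1+k*(s@s))
    R=T[:3,:3];o=-R.T@T[:3,3];w=R.T@np.array([*s,1]);return (o+w*(z-o[2])/w[2])[:2]
def w2px(c,p):
    K=c["K"];T=c["camera_from_world"];q=T[:3,:3]@np.array(p)+T[:3,3];s=q[:2]/q[2];s=s*(1+float(c["k1"])*(s@s));return np.array([K[0,0]*s[0]+K[0,2],K[1,1]*s[1]+K[1,2]])
E
python3 - <<'E'
from h import *
for n in("scene","side"):
    c=snap(n,f"pics/{n}0.png");T=c["camera_from_world"];print(n,(-T[:3,:3].T@T[:3,3]).round(3),T[2,:3].round(2))
s=r.read_state();print(s)
E
```

```text
scene [1.155 0.212 0.551] [-0.68 -0.29 -0.68]
side [ 0.512 -0.473  0.48 ] [ 0.17  0.75 -0.64]
{'time': 0.1, 'joint_positions': array([-0.02258044,  0.33282822, -0.06475763,  1.46086525,  0.02160469,
        1.34992236, -0.08850452]), 'joint_vel': array([-0.00121325, -0.00071371,  0.00070886, -0.00197128, -0.00018245,
       -0.00182248,  0.0001165 ]), 'joint_torque': array([ 3.16136166e-04, -6.24538064e+01,  2.38312193e-02, -3.90717781e+01,
       -6.15657773e-02,  3.65302863e-02,  4.60620026e-05]), 'ee_pos': array([6.24639152e-01, 1.62871164e-05, 2.21817672e-01]), 'eef_rot': array([ 9.99999780e-01,  2.54063417e-05, -6.63176495e-04,  2.33385456e-05]), 'ft_force': array([ 0.28104542,  0.26448787, -0.17187038]), 'torque': array([-0.05366109,  0.01852163, -0.03133967]), 'width': 0.08702967455062899}
```

View pics/scene0.png

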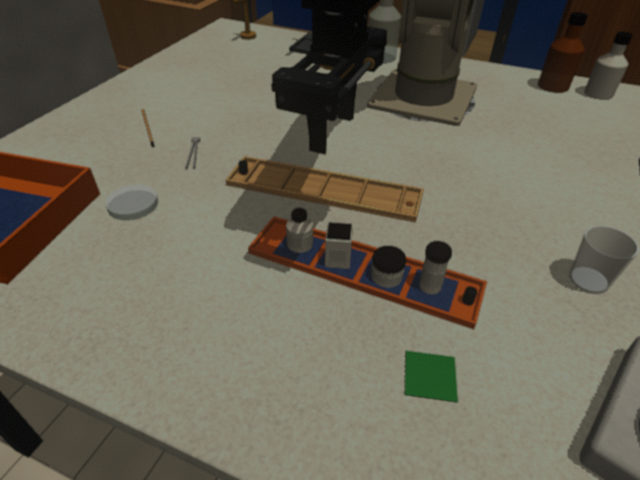

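View pics/side0.png

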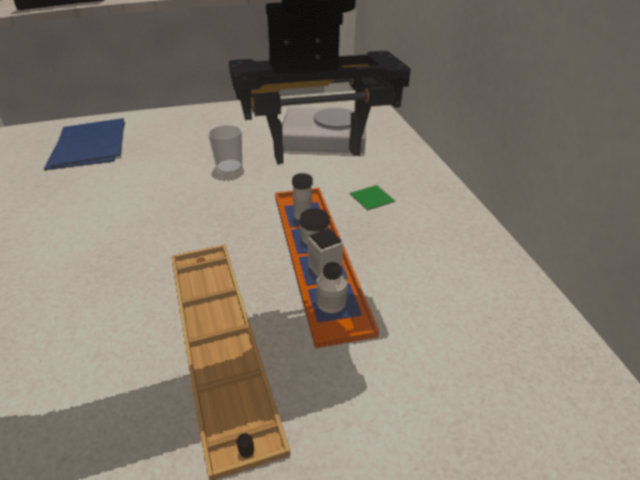

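The scene view shows the orange tray with its post at (469,296). Going left from the post, the jars are slim (434,265), wide (389,265), square (339,245) and necked (299,230). The rack's post is at its far left end, (243,167), and a plug is at (410,204). The lone green square at (431,375) and the large orange bin at the left edge, around (40,210), are look-alikes. I'll use an enlarged crop to confirm the objects and read pixels.

Run:
```python
from h import *
c=load("scene");i=c["img"][140:335,220:500,::-1]
cv2.imwrite("pics/c1.png",cv2.resize(i,None,fx=2.8,fy=2.8,interpolation=cv2.INTER_CUBIC))
c=load("side");i=c["img"][165:475,165:395,::-1]
cv2.imwrite("pics/c2.png",cv2.resize(i,None,fx=1.9,fy=1.9,interpolation=cv2.INTER_CUBIC))
```

```text
(no output)
```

View pics/c1.png

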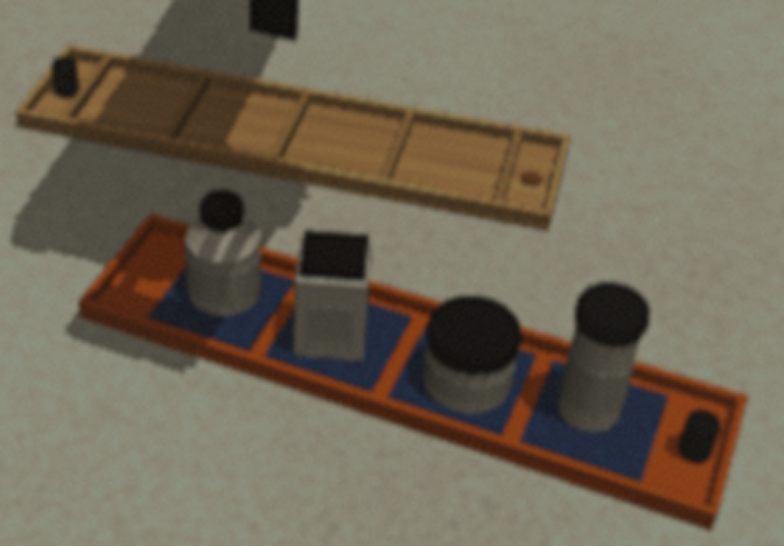

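View pics/c2.png

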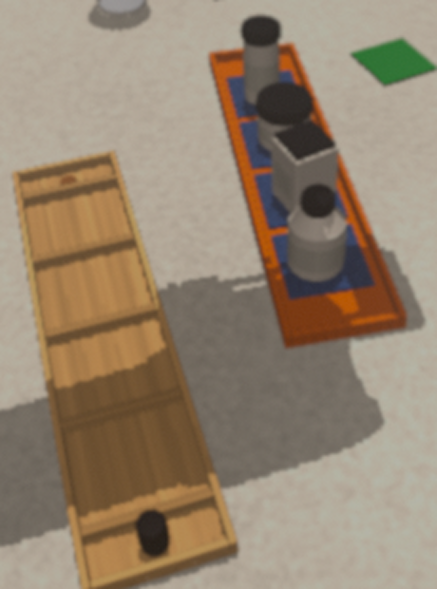

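The crops confirm four jars on blue pads inside the tray with its own post. In c1 (scale 2.8) the caps are at slim (612,311), wide (474,329), square (335,255) and necked (222,205). The rack post is at (65,75). Next I'll turn these into positions.

Run:
```python
from h import *
A=load("scene");B=load("side")
a=lambda u,v,z:px2w(A,220+(u+.5)/2.8-.5,140+(v+.5)/2.8-.5,z)
b=lambda u,v,z:px2w(B,165+(u+.5)/1.9-.5,165+(v+.5)/1.9-.5,z)
def rect(P):
    P=np.array(P);c=P.mean(0);e=[np.linalg.norm(P[i]-P[i-1]) for i in range(4)]
    print(P.round(3).tolist(),"c",c.round(4),"edges",np.round(e,3))
    (_,s,wh)=np.linalg.svd(P-c);print("axis angle from y",np.arctan2(-wh[0][0],wh[0][1]).round(3))
for n,f,q in(("rackA",a,[(69,46),(570,136),(549,214),(18,112)]),("trayA",a,[(152,215),(746,398),(712,515),(82,300)]),
 ("rackB",b,[(15,173),(113,153),(235,543),(88,583)]),("trayB",b,[(209,55),(292,44),(406,320),(288,338)])):
    print(n);rect([f(*p,.014) for p in q])
for n,z,p,q in(("slim",.08,(612,309),(261,27)),("wide",.044,(474,329),(285,103)),("sq",.064,(335,255),(303,141)),("neck",.07,(222,205),(318,196))):
    print(n,a(*p,z).round(4),b(*q,z).round(4))
print("post",a(65,62,.03),b(151,518,.03))
L=np.array([a(*p,.064) for p in[(305,233),(368,235),(366,277),(300,277)]]);print(L.round(4).tolist(),[np.degrees(np.arctan2(*(L[i]-L[i-1])[::-1])).round(1) for i in range(4)])
L=np.array([b(*p,.064) for p in[(272,141),(309,124),(336,141),(300,160)]]);print(L.round(4).tolist(),[np.degrees(np.arctan2(*(L[i]-L[i-1])[::-1])).round(1) for i in range(4)])
```

```text
rackATraceback (most recent call last):
  File "<stdin>", line 11, in <module>
  File "<stdin>", line 3, in <lambda>
  File "h.py", line 7, in px2w
    K=c["K"];k=float(c["k1"]);T=c["camera_from_world"]
                                ~^^^^^^^^^^^^^^^^^^^^^
    raise KeyError(f"{key} is not a file in the archive") from None
KeyError: 'camera_from_world is not a file in the archive'
```

```bash
sed -i 's/def load(n).*/def load(n):\n    d=dict(np.load("\.\/"+n+".npz"));d["camera_from_world"]=d["T"];return d/' h.py
python3 - <<'E'
from h import *
A=load("scene");B=load("side")
a=lambda u,v,z:px2w(A,220+(u+.5)/2.8-.5,140+(v+.5)/2.8-.5,z)
b=lambda u,v,z:px2w(B,165+(u+.5)/1.9-.5,165+(v+.5)/1.9-.5,z)
def rect(P):
    P=np.array(P);c=P.mean(0);e=[np.linalg.norm(P[i]-P[i-1]) for i in range(4)]
    print(P.round(3).tolist(),"c",c.round(4),"edges",np.round(e,3))
    (_,s,wh)=np.linalg.svd(P-c);print("axis angle from y",np.arctan2(-wh[0][0],wh[0][1]).round(3))
for n,f,q in(("rackA",a,[(69,46),(570,136),(549,214),(18,112)]),("trayA",a,[(152,215),(746,398),(712,515),(82,300)]),
 ("rackB",b,[(15,173),(113,153),(235,543),(88,583)]),("trayB",b,[(209,55),(292,44),(406,320),(288,338)])):
    print(n);rect([f(*p,.014) for p in q])
for n,z,p,q in(("slim",.08,(612,309),(261,27)),("wide",.044,(474,329),(285,103)),("sq",.064,(335,255),(303,141)),("neck",.07,(222,205),(318,196))):
    z+=.007;print(n,a(*p,z).round(4),b(*q,z).round(4))
print("post",a(65,62,.03),b(151,518,.03))
L=np.array([a(*p,.071) for p in[(305,233),(368,235),(366,277),(300,277)]]);print(L.round(4).tolist(),[np.degrees(np.arctan2(*(L[i]-L[i-1])[::-1])).round(1) for i in range(4)])
L=np.array([b(*p,.071) for p in[(272,141),(309,124),(336,141),(300,160)]]);print(L.round(4).tolist(),[np.degrees(np.arctan2(*(L[i]-L[i-1])[::-1])).round(1) for i in range(4)])
E
```

```text
rackA
[[0.448, -0.265], [0.405, 0.103], [0.492, 0.112], [0.535, -0.255]] c [ 0.4699 -0.0762] edges [0.088 0.371 0.088 0.37 ]
axis angle from y -3.025
trayA
[[0.596, -0.118], [0.602, 0.253], [0.691, 0.25], [0.683, -0.119]] c [0.643  0.0664] edges [0.086 0.371 0.088 0.369]
axis angle from y 3.123
rackB
[[0.408, 0.101], [0.493, 0.11], [0.535, -0.257], [0.451, -0.263]] c [ 0.4717 -0.0772] edges [0.367 0.086 0.369 0.084]
axis angle from y -3.023
trayB
[[0.6, 0.248], [0.689, 0.25], [0.683, -0.124], [0.598, -0.121]] c [0.6424 0.0632] edges [0.369 0.088 0.374 0.086]
axis angle from y 3.131
slim [0.643 0.175] [0.64   0.1712]
wide [0.6491 0.1078] [0.6463 0.1   ]
sq [0.645  0.0246] [0.6424 0.0208]
neck [ 0.6379 -0.0474] [ 0.6359 -0.05  ]
post [ 0.48795419 -0.24326261] [ 0.49064948 -0.24014216]
[[0.6346, 0.0023], [0.6218, 0.0352], [0.6548, 0.0466], [0.6693, 0.014]] [np.float64(-161.4), np.float64(111.3), np.float64(19.1), np.float64(-65.9)]
[[0.6187, 0.0261], [0.6525, 0.041], [0.6678, 0.0151], [0.6346, -0.0013]] [np.float64(120.2), np.float64(23.8), np.float64(-59.4), np.float64(-153.7)]
```

Both cameras agree to a few mm, and the tray and rack sizes check out. The slot targets are slim (.484,-.190), wide (.475,-.114), square (.466,-.039) and necked (.458,.037). I'll go above the slim jar.

>>> {"method": "play_rows", "body": {"commands": [[0.4,3.5,-1,0,0,0,8.7],[0.4,3.5,-1,0,0,0,8.7],[0.4,3.5,-1.2,0,0,0,8.7],[0.5,3.5,-2,0,0,0,8.7],[0,3.3,-2,0,0,0,8.7],[0,0,0,0,0,0,8.7],[0,0,0,0,0,0,8.7]], "grip_force": 20}}

```text
time: 0.98
ee_pos: [0.6421, 0.1722, 0.1505]
eef_rot: [1.0, -0.0, -0.0, 0.0]
ft_force: [0.8, 0.3, 0.4]
width: 0.0872
```

Run:
```python
from h import *
c=snap("wrist","pics/w1.png");print(r.read_state()["ee_pos"])
for n,p in dict(slim=(.6415,.173,.087),wide=(.648,.104,.051),sq=(.644,.023,.071)).items(): print(n,w2px(c,p).round())
```

```text
[0.64250628 0.17165369 0.1509791 ]
slim [320. 256.]
wide [328. 319.]
sq [323. 414.]
```

View pics/w1.png

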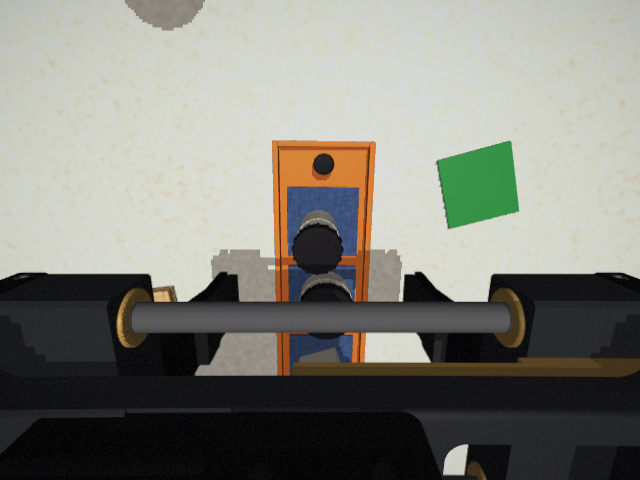

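In the wrist view the slim cap is centred at (318,249) and was predicted at (320,256), so it sits about 5 mm further in +y. I'll shift and grasp.

>>> {"method": "play_rows", "body": {"commands": [[-0.1,0.4,-2,0,0,0,8.7],[0,0,-3,0,0,0,8.7],[0,0,-3,0,0,0,8.7],[0,0,-2.5,0,0,0,8.7],[0,0,-1.5,0,0,0,8.7],[0,0,0,0,0,0,3],[0,0,0,0,0,0,3],[0,0,0,0,0,0,3],[0,0,0,0,0,0,3],[0,0,0,0,0,0,3],[0,0,0,0,0,0,3],[0,0,1,0,0,0,3],[0,0,2,0,0,0,3],[0,0,0,0,0,0,3]]}}

```text
time: 2.78
ee_pos: [0.6426, 0.1776, 0.0636]
eef_rot: [1.0, -0.0, 0.002, -0.001]
ft_force: [-0.2, -0.2, -1.8]
width: 0.0349
```

>>> {"method": "play_rows", "body": {"commands": [[0,0,4,0,0,0,3],[0,0,4,0,0,0,3],[-1.5,-3,0,0,0,0,3],[-1.5,-3.7,0,0,0,0,3],[-1.6,-3.7,0,0,0,0,3],[-1.6,-3.7,0,0,0,0,3],[-1.6,-3.7,0,0,0,0,3],[-1.6,-3.7,0,0,0,0,3],[-1.6,-3.7,0,0,0,0,3],[-1.6,-3.7,0,0,0,0,3],[-1.6,-3.7,0,0,0,0,3],[-1.6,-4,0,0,0,0,3],[0,0,0,0,0,0,3],[0,0,-3,0,0,0,3],[0,0,-3,0,0,0,3],[0,0,-2,0,0,0,3],[0,0,0,0,0,0,3],[0,0,0,0,0,0,3]]}}

```text
time: 5.03
ee_pos: [0.4837, -0.1887, 0.0615]
eef_rot: [1.0, 0.0, 0.001, 0.0]
ft_force: [-0.1, -0.6, -0.6]
width: 0.0348
```

Run:
```python
from h import *
c=snap("side","pics/s1.png");cv2.imwrite("pics/s1.png",c["img"][150:480,100:400,::-1].repeat(2,0).repeat(2,1)[:600])
print(r.read_state()["ee_pos"])
```

```text
[ 0.48386643 -0.18888767  0.06170008]
```

View pics/s1.png

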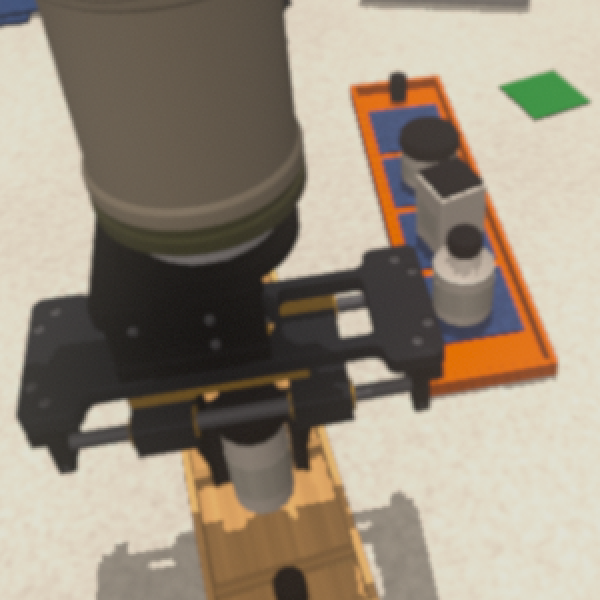

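The slim jar hangs upright over the compartment next to the rack post (post at (290,585) in the crop). I'll lower it.

>>> {"method": "play_rows", "body": {"commands": [[0,0,-2,0,0,0,3],[0,0,-0.8,0,0,0,3],[0,0,-0.2,0,0,0,3],[0,0,-0.2,0,0,0,3],[0,0,-0.1,0,0,0,3],[0,0,0,0,0,0,3],[0,0,0,0,0,0,3]]}}

```text
time: 5.95
ee_pos: [0.4831, -0.189, 0.0277]
eef_rot: [1.0, -0.0, 0.0, 0.0]
ft_force: [-1.4, -0.5, -1.2]
width: 0.0352
```

>>> {"method": "play_rows", "body": {"commands": [[0,0,-0.1,0,0,0,3],[0,0,0,0,0,0,3],[0,0,0,0,0,0,3]]}}

```text
time: 6.32
ee_pos: [0.4832, -0.1891, 0.0274]
eef_rot: [1.0, -0.0, 0.0, 0.0]
ft_force: [-3.4, 1.0, 8.1]
width: 0.0352
```

>>> {"method": "play_rows", "body": {"commands": [[0,0,-0.1,0,0,0,3],[0,0,0,0,0,0,3],[0,0,0,0,0,0,3]]}}

```text
time: 6.7
ee_pos: [0.4833, -0.1893, 0.0273]
eef_rot: [1.0, -0.0, 0.0, 0.0]
ft_force: [-7.7, 1.8, 19.7]
width: 0.0352
```

Contact at TCP z .0273, so I'll release and go to the wide jar.

>>> {"method": "play_rows", "body": {"commands": [[0,0,0.1,0,0,0,3],[0,0,0,0,0,0,6],[0,0,0,0,0,0,6],[0,0,0,0,0,0,6],[0,0,0,0,0,0,6],[0,0,2,0,0,0,6],[0,0,4,0,0,0,6],[0,0,4,0,0,0,6],[0,0,2.5,0,0,0,8.7],[2,3.5,0,0,0,0,8.7],[2,4,0,0,0,0,8.7],[2.5,4,0,0,0,0,8.7],[2.5,4,0,0,0,0,8.7],[2.5,4,0,0,0,0,8.7],[2.5,4,0,0,0,0,8.7],[2,3,0,0,0,0,8.7],[0.5,3,0,0,0,0,8.7],[0,0,0,0,0,0,8.7],[0,0,0,0,0,0,8.7]]}}

```text
time: 9.07
ee_pos: [0.6479, 0.1051, 0.1513]
eef_rot: [1.0, -0.0, -0.0, 0.0]
ft_force: [0.4, 0.6, -0.5]
width: 0.0871
```

Run:
```python
from h import *
c=snap("wrist","pics/w2.png");print(r.read_state()["ee_pos"])
for n,p in dict(wide=(.648,.104,.051),sq=(.644,.023,.071)).items(): print(n,w2px(c,p).round())
a=snap("scene","pics/x.png")["img"][120:300,210:480,::-1]
cv2.imwrite("pics/m2.png",np.vstack([cv2.resize(c["img"][120:360,140:500,::-1],(480,320)),cv2.resize(a,(420,280))[:,:,:].copy() if 0 else cv2.resize(a,(480,280))]))
```

```text
[0.64801497 0.10452818 0.15149204]
wide [321. 245.]
sq [316. 345.]
```

View pics/m2.png

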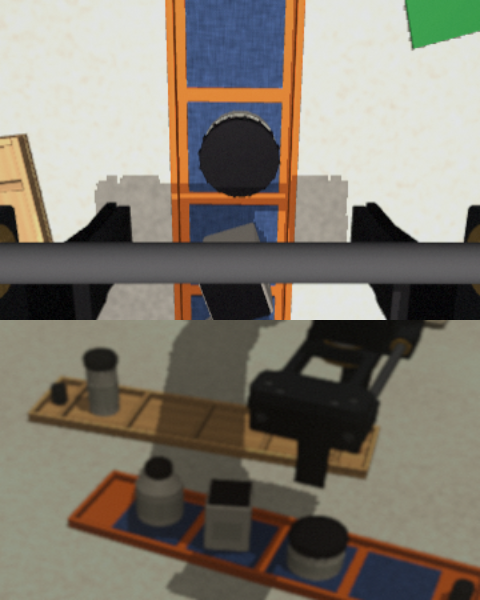

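The slim jar stands in the end compartment. The wide cap is at full-frame pixel (319,238), predicted at (321,245), so I'll make a small shift in +y and grasp.

>>> {"method": "play_rows", "body": {"commands": [[-0.1,0.3,-3,0,0,0,8.7],[0,0,-3,0,0,0,8.7],[0,0,-3,0,0,0,8.7],[0,0,-2.5,0,0,0,8.7],[0,0,-1.2,0,0,0,8.7],[0,0,0,0,0,0,8.7],[0,0,0,0,0,0,4.6],[0,0,0,0,0,0,4.6],[0,0,0,0,0,0,4.6],[0,0,0,0,0,0,4.6],[0,0,0,0,0,0,4.6],[0,0,0,0,0,0,4.6]]}}

```text
time: 10.68
ee_pos: [0.6471, 0.1091, 0.0247]
eef_rot: [1.0, 0.0, 0.0, -0.0]
ft_force: [0.1, -0.1, 1.9]
width: 0.0494
```

>>> {"method": "play_rows", "body": {"commands": [[0,0,1,0,0,0,4.6],[0,0,2,0,0,0,4.6],[0,0,4,0,0,0,4.6],[0,0,4,0,0,0,4.6],[0,0,1.5,0,0,0,4.6],[0,0,0,0,0,0,4.6]]}}

```text
time: 11.42
ee_pos: [0.6476, 0.1091, 0.151]
eef_rot: [1.0, -0.0, 0.001, -0.0]
ft_force: [0.6, 0.1, -1.3]
width: 0.0493
```

>>> {"method": "play_rows", "body": {"commands": [[-2,-2.5,0,0,0,0,4.6],[-2.5,-3,0,0,0,0,4.6],[-2.5,-3.3,0,0,0,0,4.6],[-2.5,-3.3,0,0,0,0,4.6],[-2.5,-3.3,0,0,0,0,4.6],[-2.5,-3.4,0,0,0,0,4.6],[-2.3,-2.5,0,0,0,0,4.6],[-0.5,-1,0,0,0,0,4.6],[0,0,0,0,0,0,4.6],[0,0,-3,0,0,0,4.6],[0,0,-3,0,0,0,4.6],[0,0,-3,0,0,0,4.6],[0,0,-2.5,0,0,0,4.6],[0,0,-0.9,0,0,0,4.6],[0,0,0,0,0,0,4.6],[0,0,-0.2,0,0,0,4.6],[0,0,-0.1,0,0,0,4.6],[0,0,-0.1,0,0,0,4.6],[0,0,0,0,0,0,4.6],[0,0,0,0,0,0,4.6]]}}

```text
time: 13.92
ee_pos: [0.474, -0.114, 0.0217]
eef_rot: [1.0, -0.0, 0.0, -0.0]
ft_force: [0.5, -0.3, -0.7]
width: 0.0493
```

>>> {"method": "play_rows", "body": {"commands": [[0,0,-0.1,0,0,0,4.6],[0,0,0,0,0,0,4.6],[0,0,0,0,0,0,4.6]]}}

```text
time: 14.3
ee_pos: [0.4742, -0.114, 0.0215]
eef_rot: [1.0, -0.0, 0.0, -0.0]
ft_force: [-5.0, 1.3, 12.7]
width: 0.0495
```

>>> {"method": "play_rows", "body": {"commands": [[0,0,-0.1,0,0,0,4.6],[0,0,0,0,0,0,4.6],[0,0,0,0,0,0,4.6]]}}

```text
time: 14.68
ee_pos: [0.4742, -0.114, 0.0213]
eef_rot: [1.0, -0.0, 0.0, -0.0]
ft_force: [-10.3, 1.7, 24.8]
width: 0.0491
```

>>> {"method": "play_rows", "body": {"commands": [[0,0,0.1,0,0,0,4.6],[0,0,0,0,0,0,7],[0,0,0,0,0,0,7],[0,0,0,0,0,0,7],[0,0,0,0,0,0,7],[0,0,2,0,0,0,7],[0,0,4,0,0,0,7],[0,0,4,0,0,0,7],[0,0,3,0,0,0,8.7],[3,2.5,0,0,0,0,8.7],[3,2.5,0,0,0,0,8.7],[3,2.5,0,0,0,0,8.7],[3,2.5,0,0,0,0,8.7],[3,2.5,0,0,0,0,8.7],[2,1.4,0,0,0,0,8.7],[0,0,0,0,0,0,8.7],[0,0,0,0,0,0,8.7]]}}

```text
time: 16.8
ee_pos: [0.6436, 0.0243, 0.1503]
eef_rot: [1.0, -0.0, -0.0, 0.0]
ft_force: [-0.4, -0.3, -0.4]
width: 0.0866
```

Run:
```python
from h import *
c=snap("wrist","pics/w3.png");print(r.read_state()["ee_pos"])
for n,p in dict(sq=(.644,.025,.071),neck=(.637,-.0485,.077)).items(): print(n,w2px(c,p).round())
a=snap("scene","pics/x.png")["img"][120:300,210:480,::-1]
cv2.imwrite("pics/m3.png",np.vstack([cv2.resize(c["img"][120:360,140:500,::-1],(480,320)),cv2.resize(a,(480,280))]))
```

```text
[0.64349067 0.02399756 0.15048192]
sq [322. 250.]
neck [313. 340.]
```

View pics/m3.png

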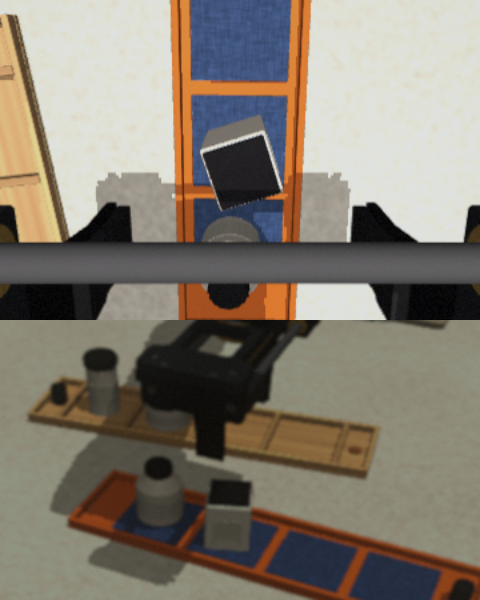

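The square lid is centred at full-frame pixel (322,249), as predicted, and turned about 17° counter-clockwise. I'll turn the tool +0.30 rad and grasp.

>>> {"method": "play_rows", "body": {"commands": [[0,0.1,-1,0,0,0.1,8.7],[0,0,-1,0,0,0.1,8.7],[0,0,-2,0,0,0.1,8.7],[0,0,-3,0,0,0,8.7],[0,0,-3,0,0,0,8.7],[0,0,-2.2,0,0,0,8.7],[0,0,0,0,0,0,8.7],[0,0,0,0,0,0,3.5],[0,0,0,0,0,0,3.5],[0,0,0,0,0,0,3.5],[0,0,0,0,0,0,3.5],[0,0,0,0,0,0,3.5],[0,0,0,0,0,0,3.5],[0,0,0,0,0,0,3.5]]}}

```text
time: 18.65
ee_pos: [0.644, 0.026, 0.0286]
eef_rot: [0.989, 0.149, -0.0, -0.0]
ft_force: [-1.4, -0.7, 0.6]
width: 0.0397
```

>>> {"method": "play_rows", "body": {"commands": [[0,0,1,0,0,0,3.5],[0,0,2,0,0,0,3.5],[0,0,4,0,0,0,3.5],[0,0,4,0,0,0,3.5],[0,0,1.2,0,0,0,3.5],[0,0,0,0,0,0,3.5]]}}

```text
time: 19.4
ee_pos: [0.6444, 0.0261, 0.1516]
eef_rot: [0.989, 0.149, 0.001, 0.0]
ft_force: [-0.7, 0.6, -2.4]
width: 0.0403
```

>>> {"method": "play_rows", "body": {"commands": [[-2.5,-0.9,0,0,0,-0.06,3.5],[-3,-1.1,0,0,0,-0.06,3.5],[-3,-1.1,0,0,0,-0.06,3.5],[-3,-1.1,0,0,0,0,3.5],[-3,-1.1,0,0,0,0,3.5],[-2.3,-0.9,0,0,0,0,3.5],[-1,-0.3,0,0,0,0,3.5],[0,0,0,0,0,0,3.5],[0,0,-3,0,0,0,3.5],[0,0,-3,0,0,0,3.5],[0,0,-3,0,0,0,3.5],[0,0,-2.3,0,0,0,3.5],[0,0,-0.8,0,0,0,3.5],[0,0,0,0,0,0,3.5],[0,0,-0.2,0,0,0,3.5],[0,0,-0.2,0,0,0,3.5],[0,0,-0.1,0,0,0,3.5],[0,0,0,0,0,0,3.5],[0,0,0,0,0,0,3.5]]}}

```text
time: 21.78
ee_pos: [0.4664, -0.039, 0.0255]
eef_rot: [0.998, 0.06, 0.0, 0.0]
ft_force: [-2.0, 0.9, 7.4]
width: 0.0397
```

>>> {"method": "play_rows", "body": {"commands": [[0,0,0,0,0,0,7],[0,0,0,0,0,0,7],[0,0,0,0,0,0,7],[0,0,0,0,0,0,7],[0,0,2,0,0,0,7],[0,0,4,0,0,0,7],[0,0,4,0,0,0,7],[0,0,2.5,0,0,0,8.7],[3,-0.2,0,0,0,-0.06,8.7],[3,-0.2,0,0,0,-0.06,8.7],[3,-0.2,0,0,0,0,8.7],[3,-0.2,0,0,0,0,8.7],[3,0,0,0,0,0,8.7],[2.1,0,0,0,0,0,8.7],[0,0,0,0,0,0,8.7],[0,0,0,0,0,0,8.7]]}}

```text
time: 23.78
ee_pos: [0.6363, -0.0471, 0.1493]
eef_rot: [1.0, -0.0, -0.0, 0.0]
ft_force: [0.2, 0.8, -0.7]
width: 0.0874
```

Run:
```python
from h import *
c=snap("wrist","pics/w4.png");print(r.read_state()["ee_pos"])
for n,p in dict(neck=(.637,-.047,.077)).items(): print(n,w2px(c,p).round())
a=snap("scene","pics/x.png")["img"][120:300,210:480,::-1]
cv2.imwrite("pics/m4.png",np.vstack([cv2.resize(c["img"][120:360,140:500,::-1],(480,320)),cv2.resize(a,(480,280))]))
```

```text
[ 0.63623562 -0.04708167  0.1495431 ]
neck [322. 253.]
```

View pics/m4.png

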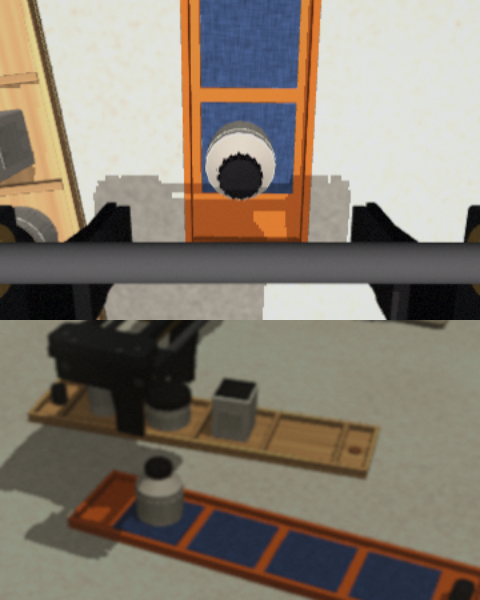

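Three jars are in the rack. The necked cap is at full-frame pixel (320,251), as predicted, so I'll grasp it.

>>> {"method": "play_rows", "body": {"commands": [[0,0.1,-3,0,0,0,8.7],[0,0,-3,0,0,0,8.7],[0,0,-3,0,0,0,8.7],[0,0,-2.5,0,0,0,8.7],[0,0,-1,0,0,0,8.7],[0,0,0,0,0,0,8.7],[0,0,0,0,0,0,4],[0,0,0,0,0,0,4],[0,0,0,0,0,0,4],[0,0,0,0,0,0,4],[0,0,0,0,0,0,4],[0,0,0,0,0,0,4]]}}

```text
time: 25.38
ee_pos: [0.6369, -0.046, 0.0246]
eef_rot: [1.0, 0.0, -0.0, 0.0]
ft_force: [-0.8, -0.8, 0.6]
width: 0.0437
```

>>> {"method": "play_rows", "body": {"commands": [[0,0,1,0,0,0,4],[0,0,2,0,0,0,4],[0,0,4,0,0,0,4],[0,0,4,0,0,0,4],[0,0,1.5,0,0,0,4],[0,0,0,0,0,0,4]]}}

```text
time: 26.12
ee_pos: [0.6376, -0.046, 0.1509]
eef_rot: [1.0, -0.0, 0.001, 0.0]
ft_force: [-1.0, -0.3, -1.1]
width: 0.0436
```

>>> {"method": "play_rows", "body": {"commands": [[-2.5,1.1,0,0,0,0,4],[-3,1.4,0,0,0,0,4],[-3,1.4,0,0,0,0,4],[-3,1.4,0,0,0,0,4],[-3,1.4,0,0,0,0,4],[-2.4,1.2,0,0,0,0,4],[-1,0.4,0,0,0,0,4],[0,0,0,0,0,0,4],[0,0,-3,0,0,0,4],[0,0,-3,0,0,0,4],[0,0,-3,0,0,0,4],[0,0,-2.5,0,0,0,4],[0,0,-0.9,0,0,0,4],[0,0,0,0,0,0,4],[0,0,-0.2,0,0,0,4],[0,0,-0.1,0,0,0,4],[0,0,-0.1,0,0,0,4],[0,0,-0.1,0,0,0,4],[0,0,0,0,0,0,4],[0,0,0,0,0,0,4]]}}

```text
time: 28.62
ee_pos: [0.4583, 0.037, 0.0214]
eef_rot: [1.0, -0.0, 0.0, 0.0]
ft_force: [-4.3, -0.6, 9.3]
width: 0.0436
```

Contact, so I'll release and back off toward the tray side, clear of the view.

>>> {"method": "play_rows", "body": {"commands": [[0,0,0,0,0,0,7],[0,0,0,0,0,0,7],[0,0,0,0,0,0,7],[0,0,0,0,0,0,7],[0,0,2,0,0,0,7],[0,0,4,0,0,0,7],[0,0,4,0,0,0,7],[0,0,4,0,0,0,8.7],[0,4,2,0,0,0,8.7],[0,5,2,0,0,0,8.7],[0,5,0,0,0,0,8.7],[0,5,0,0,0,0,8.7],[0,5,0,0,0,0,8.7],[0,0,0,0,0,0,8.7],[0,0,0,0,0,0,8.7]]}}

```text
time: 30.5
ee_pos: [0.4581, 0.2764, 0.2002]
eef_rot: [1.0, -0.0, -0.0, 0.0]
ft_force: [-0.3, 0.2, 0.2]
width: 0.0871
```

Run:
```python
from h import *
s=snap("side","pics/x.png");a=snap("scene","pics/x.png");print(r.read_state()["ee_pos"])
cv2.imwrite("pics/f.png",np.hstack([cv2.resize(s["img"][200:480,150:320,::-1],(340,560)),cv2.resize(a["img"][130:270,210:440,::-1],(460,280)).copy() if 0 else np.vstack([cv2.resize(a["img"][130:270,210:440,::-1],(460,280)),np.zeros((280,460,3),np.uint8)])]))
```

```text
[0.45846418 0.27562385 0.20050729]
```

View pics/f.png

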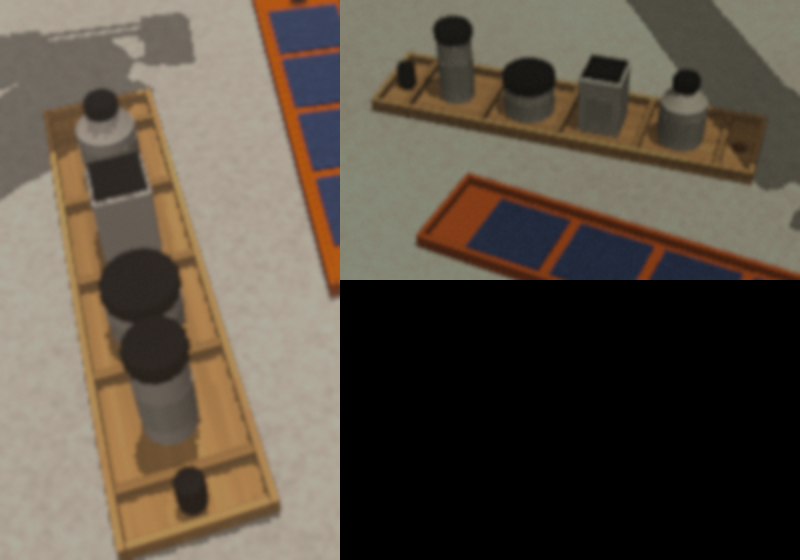

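All four jars stand upright. From the rack post the order is slim, wide, square, necked. I'll do a quick numeric check on the cap tops and hand in.

Run:
```python
from h import *
A=load("scene");R=np.array([.4708,-.0767]);y=np.array([-.117,.993]);x=np.array([.993,.117])
for n,u,v,z in(("slim",453,27,.084),("wide",528,75,.048),("sq",606,69,.068),("neck",686,79,.074)):
    d=px2w(A,210+(u-340)/2,130+v/2,z)-R;print(n,(d@x).round(3),(d@y).round(3))
r.close_job()
```

```text
slim 0.001 -0.112
wide 0.005 -0.037
sq 0.003 0.038
neck 0.005 0.112
the job is handed in; nothing more can be done
```

I moved all four jars into the rack in the order you asked for. Going away from the rack's post they are slim, wide, square and necked, the same as from the tray's post. I lowered each jar until the wrist force showed it touching the floor, then released it and drew the arm clear. The job was handed in at about 31 s of the 102 s allowed.

- **Position:** measured from the scene camera, every jar is within about 5 mm of its row's line and about 2 mm of its compartment centre along the row.
- **Standing:** the last scene and side pictures show all four upright and inside their compartments. I judged this by eye and did not measure tilt or floor height.
- **Disagreement:** the wrist camera put the slim and wide caps about 5 mm further in +y than the averaged estimates from the other two cameras. I shifted those two grasps by 3–4 mm and both held. No check failed.

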